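# Square held in the corner of the stacking jig

## Robot

A 6-joint arm with a two-finger parallel gripper is mounted at the origin on the work surface; the furniture and walls round the work are solid. World frame = base frame: x ahead of the robot, y to its left, z up, the work surface at z = 0. Lengths are in m, angles in rad, forces in N, time in s.
With the tool pointing down it reaches from about 0.4 to 0.825 m from the base axis. Payload 7 kg.
Tool frame: the origin (TCP) lies midway between the tips of the shut fingers; the grasp point (between the pads) lies 19 mm behind it; z points along the fingers, y is the line along which they close (so a half turn about z gives the same grasp; the last joint's range is limited). The gripper opens to 88 mm and grips with 3 to 60 N. Pads are 19 mm wide; open, the fingers measure 130 mm over their backs; the gripper's body (78 mm by 193 mm) begins 47 mm behind the grasp point.
Start: joints at [-0.891, 0.359, 0.012, 0, -1.224, -0.288], TCP at [0.258, -0.624, 0.227] pointing down, gripper open.
Joint ranges: [-3.07, 3.07], [-1.43, 2.12], [-1.02, 1.25], [-3.03, 1.67], [-3.05, -0], [-3.03, 3.03]. Speed limits (rad/s): [2.39, 2.39, 3.01, 3.14, 3.14, 3.14].

## Interface

Orientations are given as [roll, pitch, yaw] about the fixed x, y, z axes, in that order (R = Rz(yaw) Ry(pitch) Rx(roll)).
In Python, from station import telemetry, eyes, ticket, recognise, trace gives the robot as it stands. The module is installed in compiled form; this text tells all that it offers.
- The arm moves only by the tool servo_tool, never from a script. Its argument "series" is a list that holds one entry, the list of rows, each a list of 4 numbers: the shift along the tool's x, y, z in mm, then the turn about the tool's z in rad. In form: [[[x, y, z, roll], ...]]. A call has exactly 10 rows; each row shifts and turns the commanded pose from where the row before left it, along the tool's axes as they then stand; what a row does not reach is not made up. A row lasts 1/12 s, in which the tool goes at most 41.7 mm and 7.16 degrees, less where a joint would pass 70% of its speed; a pose out of reach is approached as far as the arm can. A call is refused whole if a number of a shift passes 41.7 or a number of a turn 0.125, either way. A call with a gripper value outside its range is refused whole. "claw" is the gripper's target within -1 to 1 (shut at 1, half-way at 0, fully open at -1), set as the call begins (left out, the last holds). The fingers move at their own pace and stop on an object; "grip_force" is the grip in N (left out, the last holds). Time passes only in rows, so rows that do not move let the fingers close, or fill a call up. It gives the time, the measured TCP pose, the force, the opening and the grip force at its end, in the units of the state.
- telemetry.get_state(): the state, without advancing time (a new reading comes with each control period).
- eyes.grab_frame(name): name is "scene" or "top" or "wrist"; returns the picture (400x640x3 uint8, red, green, blue); there is no depth.
- eyes.calibration(name): a dict with "mtx" (3x3 intrinsics, pixels), "rvec" (rotation vector, rad) and "tvec" (3), from world to camera coordinates, as OpenCV has them. Camera axes: x right, y down, z forward; pixel columns grow to the right and rows downward; lengths in m; the calibration is good to about 2 mm. A picture is of the moment at which its call begins: read the wrist's pose just before it. calibration takes no time and is no camera call; for the wrist camera it gives the pose at the moment of the call.
- ticket.job_done(): hands the job in; it is judged then, once.
Trained networks look in the newest picture that a camera, given by its name, has taken for a name from the list of things; names that differ only in an ending like _2 or _b are one class to them, and where a whole thing is asked for, a point or a joint stands for the part that bears it (a point fixed in the world has none). Each returns a list of dicts, best first, with "conf" (0 to 1); they miss things now and then, are a little off and sometimes report something else, mostly with a low value. They report only what shows in the picture. A call takes as long as a camera call. They do not tell look-alikes from the thing itself.
- recognise(camera, name): "position" ([x, y, z] in m, in world coordinates, good to about 4 mm: the middle of the surface that is visible of it).
- trace(camera, name): "mask" (400x640 bool, what is visible of it).
The state is a dict: "t": time; "q": joint angles; "qd": joint speeds; "joint_efforts": joint torques, N m; "eef_pos": TCP position; "ee_rot": TCP orientation; "force": force on the tool from outside, world axes, zero at the start; "moment": the same for the moment, N m; "width": finger opening in m; "gripper_force": force on a finger pad.
Only numpy, scipy, OpenCV 4.12 (cv2) and the standard library are available. Lean on these libraries where they do the work, as an engineer would, in place of code of your own. Each camera call takes 0.05 s, during which the arm holds its last target. There are 200 camera calls.

## Task

The upright stop of the tin stacking jig is to be checked with the steel try square. Pull the square up out of its holder and press it into the corner of the jig, its foot pointing straight away from the stop, until the foot lies flat on the base plate and the outer face of the blade lies flat against the stop, midway across it. Finish while still gripping it there, pressed firmly against both faces: do not let go; leave the marker, tin, label roll and jar where they are.

Things in the scene. Friction and masses are not known exactly. Their poses are not given: they have to be found in the camera images.
- square: loose steel try square, an upright L, 0.2 to 0.33 kg, standing foot down in the holder at the start. Origin: its outer corner (heel), at the underside. z up the blade, x from toe to heel, y across. Foot x -85..0, y +-9, z 0..16 mm, flat underside z = 0. Blade x -46..0, y +-4, z 16..125 mm. The flat outer face (blade and foot end) is x = 0
- square_grip (a point): grip place near the blade's top, 105 mm above the square's underside, at x = -26 mm, mid thickness; pinch the 8 mm thickness here, fingers closing along the square's y, straight down or leaning in the plane of the blade
- holder: narrow upright metal pocket, fixed to the table, open at the top: outside 96x27 mm, rim 55 mm above the table, inner floor 5 mm above the table, inside 91x22 mm (2 to 3 mm of play round the square's foot). Origin on the table below where the square's heel stands; pocket x -90..+6 mm, a low screw tab at each end; axes as the square's
- jig_plate: the jig's white base plate, fixed: 138x44 mm, 15 mm thick, top face level. (A fixed basket, 100 mm tall, stands beside the robot: x 0.04..0.25, y above 0.16 m. A low, wide shoulder may strike it when the arm turns left; leaning the fingers forward lets such an arm stay turned right.) Origin on the table below the corner, axes as corner
- jig_stop: the jig's upright stop, fixed on the plate: flat face 36 mm wide (y +-18 mm), at x = 0, rising 65 mm above the plate (80 mm above the table), 12 mm thick; behind it (x up to +38 mm) a low bracket. Origin on the table below the corner, axes as corner. It stands beside the holder, on either side
- corner (a point): middle of the inside corner, where the plate's top face (z = 0 here, 15 mm above the table) meets the stop's face (x = 0 here). x points horizontally into the stop, y along the corner, z up. The plate is free at x -98..0 mm, y +-22 mm. When the square is seated, square coincides with this frame
- marker: marker lying flat on the table, 130x13x14 mm; bystander, loose
- tin: closed round gold tin, 68 mm across, 23 mm tall; bystander, loose
- label_roll: roll of white labels lying flat, 83 mm across, 40 mm tall; bystander, loose
- jar: small jar with a screw lid, 69 mm across, 75 mm tall; bystander, loose
Not all that is in view belongs to the job. Of the things that look like the square, the largest one is meant.

How it is judged:
By the outcome, as a careful person would: the job done as asked, in the order asked, and still so for the second after the job is handed in, while the arm keeps its last pose, push and grip.
It also fails if it takes over 32 s, if anything falls off the work surface, if the arm or the gripper's body presses on something with over 40 N, if the wrist force passes 120 N, or if a joint passes its speed limit or range.

## Working session

There is one attempt and no reset: what is moved stays moved. The work goes in short steps, Python scripts to look and compute and a tool call to move; the robot and the scene stay as the last step left them, time stands still between calls to the robot, and variables do not carry over. Pictures are saved under pics/ and viewed, at most 10 in all, crops included, and the job is handed in when it is done.

Besides the shell and the picture viewer there is one more tool, called after "Request:" in YAML: its name, and indented under it one key for each argument. servo_tool: Moves the arm, as the interface text tells. Its arguments: {"type":"object","properties":{"series":{"type":"array"},"claw":{"type":"number"},"grip_force":{"type":"number"}},"required":["series"]}

```bash
mkdir -p pics; python3 - <<'E'
from station import telemetry, eyes, recognise
import cv2,numpy as np
s=telemetry.get_state();print(s['t'],s['eef_pos'],s['ee_rot'],s['width'],s['force'])
for c in ['scene','top']:
    im=eyes.grab_frame(c);cv2.imwrite(f'pics/{c}0.png',im[...,::-1])
    k=eyes.calibration(c);R=cv2.Rodrigues(k['rvec'])[0];print(c,'cam',(-R.T@k['tvec'].ravel()).round(3))
    for n in ['square','holder','jig_plate','jig_stop']:
        print(n,[(round(d['conf'],2),np.round(d['position'],3).tolist()) for d in recognise(c,n)][:4])
print(telemetry.get_state()['t'])
E
```

```text
0.0 [ 0.25754261 -0.6234121   0.22560312] [ 3.13990863e+00 -1.60251896e-04 -2.74993303e+00] 0.08754182666132473 [-0.24739501 -0.49879249  0.00972399]
scene cam [-0.1   -0.655  0.817]
square [(0.83, [0.379, -0.255, 0.093]), (0.7, [0.543, -0.055, 0.044]), (0.62, [0.216, -0.286, 0.037])]
holder [(0.55, [0.345, -0.253, 0.034])]
jig_plate [(0.83, [0.346, -0.318, 0.013]), (0.25, [0.374, -0.315, 0.015])]
jig_stop [(0.88, [0.393, -0.32, 0.045])]
top cam [ 0.361 -0.193  0.922]
square [(0.73, [0.539, -0.051, 0.032]), (0.7, [0.232, -0.276, 0.007]), (0.66, [0.366, -0.244, 0.021])]
holder [(0.66, [0.354, -0.246, 0.035])]
jig_plate [(0.96, [0.356, -0.305, 0.016])]
jig_stop [(0.83, [0.411, -0.311, 0.025]), (0.59, [0.663, -0.218, 0.073])]
0.5
```

View pics/scene0.png

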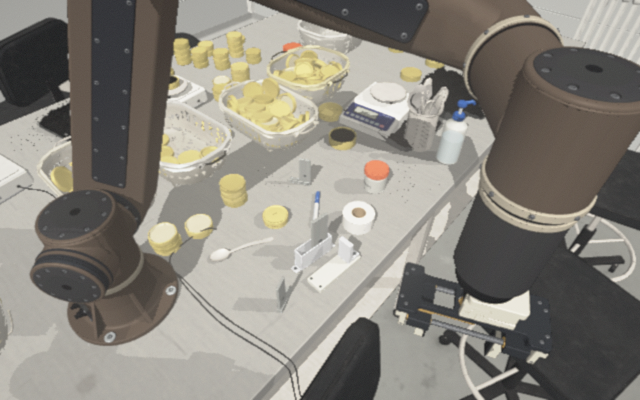

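View pics/top0.png

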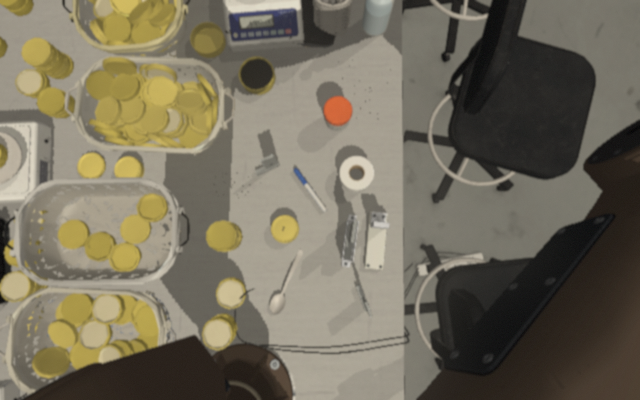

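The scene view shows three square-like things: (318,240) standing in the holder, (303,172) and (281,292) free on the table. The one at (318,240) fits, since it stands in the pocket beside the jig. I'll confirm that in an enlarged crop.

```bash
python3 - <<'E'
import cv2,numpy as np
a=cv2.imread('pics/scene0.png')[205:305,270:370];b=cv2.imread('pics/top0.png')[200:325,325:405]
a=cv2.resize(a,(420,420),interpolation=cv2.INTER_CUBIC);b=cv2.resize(b,(370,578),interpolation=cv2.INTER_CUBIC)
o=np.zeros((578,790,3),np.uint8);o[:420,:420]=a;o[:,420:]=b
cv2.imwrite('pics/crop0.png',o)
E
```

```text
(no output)
```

View pics/crop0.png

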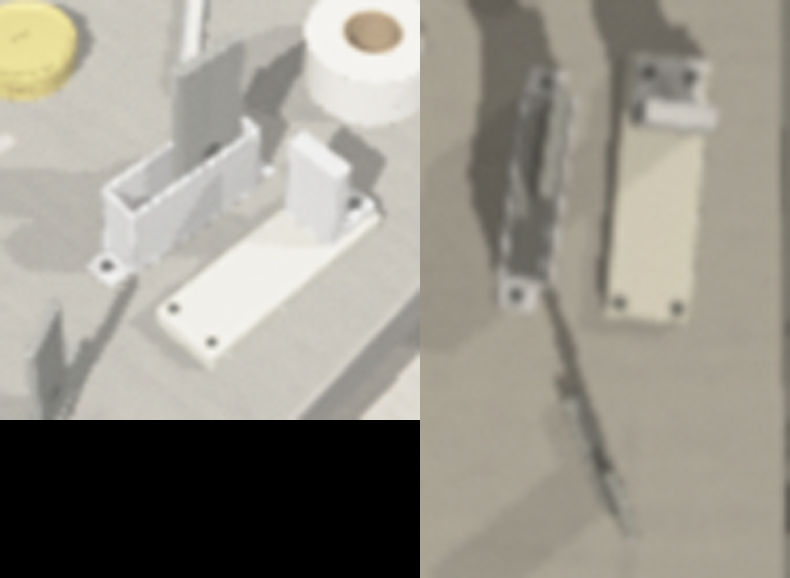

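```bash
cat > h.py <<'E'
from station import telemetry, eyes, recognise, trace
import cv2,numpy as np
from scipy.spatial.transform import Rotation as Ro
def state():
    s=telemetry.get_state();return s,np.array(s['eef_pos']),Ro.from_euler('xyz',s['ee_rot'])
def rows(target,yaw,n,p=None,R=None):
    "constant row, n times, to go to target/yaw (tool stays down)"
    if p is None: _,p,R=state()
    x=R.as_matrix()[:,0];y0=np.arctan2(x[1],x[0]);d=-((yaw-y0+np.pi)%(2*np.pi)-np.pi)/n
    M=sum((R*Ro.from_euler('z',i*d)).as_matrix() for i in range(n))
    print('row x%d'%n,np.round(1000*np.linalg.solve(M,np.array(target)-p),1),round(d,4))
def proj(c,P,k=None):
    k=k or eyes.calibration(c);return cv2.projectPoints(np.float64(P).reshape(-1,1,3),k['rvec'],k['tvec'],k['mtx'],None)[0].reshape(-1,2)
def hit(k,px,z):
    R=cv2.Rodrigues(k['rvec'])[0];t=np.ravel(k['tvec']);o=-R.T@t
    px=np.float64(px).reshape(-1,2);d=(R.T@np.linalg.inv(k['mtx'])@np.c_[px,np.ones(len(px))].T).T
    return o+d*((z-o[2])/d[:,2])[:,None]
E
python3 - <<'E'
from h import *
s,p,R=state();k=eyes.calibration('wrist');C=cv2.Rodrigues(k['rvec'])[0]
o=-C.T@np.ravel(k['tvec']);print('cam in tool',R.inv().apply(o-p),'fwd',R.inv().apply(C[2]),'right',R.inv().apply(C[0]));print(k['mtx'])
rows([.37,-.28,.30],np.pi-.12,10)
rows([.35,-.28,.28],np.pi-.12,10)
E
```

```text
cam in tool [ 0.07975596 -0.00071538 -0.15794585] fwd [-0.29467139 -0.00095583  0.95559817] right [-1.98409240e-03  9.99997956e-01  3.88414146e-04]
[[279.87916608   0.         322.1260514 ]
 [  0.         279.87916608 195.64641913]
 [  0.           0.           1.        ]]
row x10 [-16.8  32.5  -7.3] 0.0512
row x10 [-14.8  32.8  -5.3] 0.0512
```

Request:
servo_tool:
  series:
    - [[-15, 33, 0, 0.051], [-15, 33, 0, 0.051], [-15, 33, 0, 0.051], [-15, 33, 0, 0.051], [-15, 33, 0, 0.051], [-15, 33, 0, 0.051], [-15, 33, 0, 0.051], [-15, 33, 0, 0.051], [-15, 33, 0, 0.051], [-15, 33, 0, 0.051]]

```text
t: 1.33
eef_pos: [0.3515, -0.2761, 0.2271]
ee_rot: [-3.141, 0.001, 3.021]
force: [0.2, -0.1, -0.8]
width: 0.0873
gripper_force: 0.0
```

```bash
python3 - <<'E'
from h import *
s,p,R=state();print(s['t'],p,s['ee_rot'],s['q'])
k=eyes.calibration('wrist');im=eyes.grab_frame('wrist');cv2.imwrite('pics/w1.png',im[...,::-1]);np.save('k1.npy',k,allow_pickle=True)
for n in ['square','holder','jig_plate','jig_stop']:
    print(n,[(round(d['conf'],2),np.round(d['position'],3).tolist()) for d in recognise('wrist',n)][:3])
E
```

```text
1.3333 [ 0.35145024 -0.27605935  0.22705714] [-3.14147295e+00  1.29086464e-03  3.02055648e+00] [-2.22263160e-01 -2.89313022e-02 -4.63175957e-01 -1.25225853e-05
 -1.13525532e+00 -1.46956414e+00]
square [(0.91, [0.361, -0.247, 0.071]), (0.82, [0.227, -0.279, 0.012])]
holder [(0.88, [0.334, -0.241, 0.037])]
jig_plate [(0.91, [0.343, -0.31, 0.012]), (0.47, [0.366, -0.251, 0.07])]
jig_stop [(0.74, [0.4, -0.311, 0.063])]
```

View pics/w1.png

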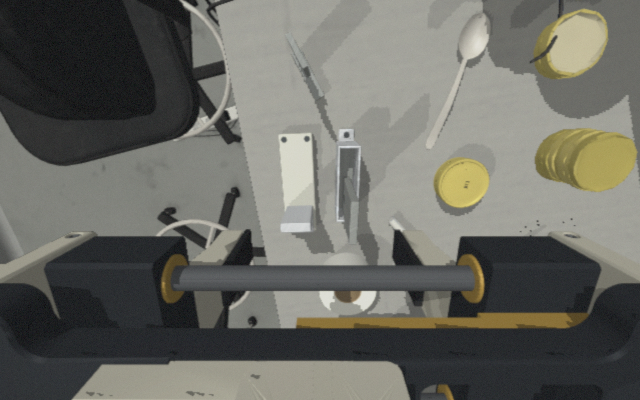

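The wrist view shows the square's blade at (352,205) in the holder pocket (348,185). The plate is at (297,170) and the stop at (297,218), with the heel/stop sides both facing down the image (+x). I'll move closer for a second view.

Request:
servo_tool:
  series:
    - [[-10, 0, 10, 0], [-10, 0, 10, 0], [-10, 0, 10, 0], [-10, 0, 10, 0], [-5, 0, 5, 0], [0, 0, 0, 0], [0, 0, 0, 0], [0, 0, 0, 0], [0, 0, 0, 0], [0, 0, 0, 0]]

```text
t: 2.42
eef_pos: [0.3961, -0.283, 0.1821]
ee_rot: [-3.141, 0.001, 3.023]
force: [0.3, 0.3, -0.3]
width: 0.0878
gripper_force: 0.0
```

```bash
python3 - <<'E'
from h import *
s,p,R=state();print(s['t'],p,s['ee_rot'])
k=eyes.calibration('wrist');im=eyes.grab_frame('wrist');cv2.imwrite('pics/w2.png',im[...,::-1]);np.save('k2.npy',k,allow_pickle=True)
M={}
for n in ['square','holder','jig_plate','jig_stop']:
    d=[d for d in trace('wrist',n)][0];m=d['mask'];M[n]=m;v,u=np.nonzero(m);print(n,d['conf'],m.sum(),u.min(),u.max(),v.min(),v.max())
np.savez('m2.npz',**M)
c=im[40:240,250:430,::-1]
cv2.imwrite('pics/w2c.png',cv2.resize(c,None,fx=3,fy=3,interpolation=cv2.INTER_CUBIC))
E
```

```text
2.4167 [ 0.39607384 -0.28303256  0.18214645] [-3.14143664e+00  1.04895880e-03  3.02339072e+00]
square 0.93 2108 342 370 110 219
holder 0.91 1361 338 370 91 198Traceback (most recent call last):
  File "<stdin>", line 6, in <module>
IndexError: list index out of range
```

```bash
python3 - <<'E'
import cv2
c=cv2.imread('pics/w2.png')[60:240,240:420]
cv2.imwrite('pics/w2c.png',cv2.resize(c,None,fx=3.3,fy=3.3,interpolation=cv2.INTER_CUBIC))
E
```

```text
(no output)
```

View pics/w2c.png

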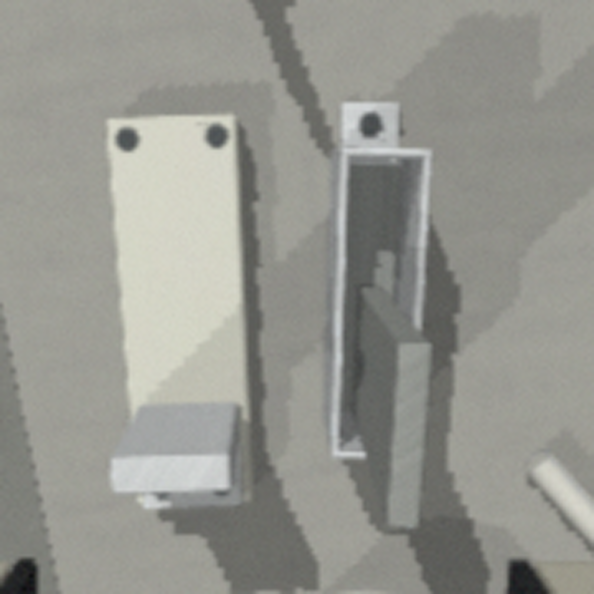

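The square's blade top runs from crop (398..430, 344) to (388..418, 526). The plate's near corners are at (108,120) and (236,115). The stop's top front edge runs (112,460)-(228,454), and the holder rim corners are (338,152), (430,150) and (332,456). Next I'll fit poses to these.

```bash
cat > fit.py <<'E'
from h import *
from scipy.optimize import least_squares as ls
k=np.load('k2.npy',allow_pickle=True).item()
up=lambda a:np.array(a)/3.3+[240-.35,60-.35]
def W(q,P): return np.array(P)@Ro.from_euler('z',q[2]).as_matrix().T+[q[0],q[1],q[3]]
def fit(P,px,q0,free):
    P=np.array(P)/1000;px=up(px)
    f=lambda q:(proj('w',W(np.r_[q,0][:4] if free else np.r_[q,0],P),k)-px).ravel()
    r=ls(f,q0+([0] if free else []));print('free' if free else 'fix ',r.x.round(4),'rms px',np.sqrt(np.mean(r.fun**2)).round(2),r.fun.round(1));return r.x
if __name__=='__main__':
  for fr in (0,1):
    # jig: plate x -98?..: near end fitted through stop and sides; z above table
    fit([[0,-18,80],[0,18,80],[12,-18,80],[12,18,80],[0,-18,15],[0,18,15],[-98,-22,15],[-98,22,15]],
      [(112,460),(228,454),(116,492),(230,489),(136,408),(240,403),(108,120),(236,115)],[.4,-.31,-.1],fr)
    fit([[-46,-4,130],[-46,4,130],[0,-4,130],[0,4,130]],[(398,344),(430,343),(388,526),(418,527)],[.39,-.25,-.1],fr)
    fit([[-90,-13.5,55],[-90,13.5,55],[6,-13.5,55]],[(338,152),(430,150),(332,456)],[.39,-.25,-.1],fr)
E
python3 fit.py
```

```text
fix  [ 0.3959 -0.3142 -0.0873] rms px 0.87 [-0.8 -0.3  0.9  0.3 -1.   1.5  0.8  1.3  1.  -1.2 -0.4 -0.7 -0.9 -0.6
  0.5 -0.5]
fix  [ 0.4056 -0.2527 -0.1331] rms px 0.46 [-0.4 -0.7  0.4 -0.2 -0.4  0.6  0.4  0.4]
fix  [ 0.4065 -0.252  -0.1205] rms px 0.65 [ 0.  -0.8  0.  -0.2 -0.1  1.3]
free [ 0.3967 -0.3147 -0.0877 -0.004 ] rms px 0.73 [-0.6 -0.7  0.6 -0.1 -0.8  0.9  0.5  0.8  1.2 -1.3 -0.7 -0.8 -0.6  0.4
  0.3  0.5]
free [ 0.4068 -0.2523 -0.1339 -0.004 ] rms px 0.26 [-0.3 -0.2  0.3  0.3 -0.3  0.   0.3 -0.1]
free [ 0.407  -0.2515 -0.121  -0.0055] rms px 0.25 [ 0.2 -0.4 -0.3  0.3  0.1  0.1]
```

```bash
python3 - <<'E'
from h import *
rows([.3804,-.249,.150],np.pi-.13,4)
E
```

```text
row x4 [4.9 7.9 8. ] 0.003
```

Request:
servo_tool:
  series:
    - [[5, 8, 8, 0.003], [5, 8, 8, 0.003], [5, 8, 8, 0.003], [5, 8, 8, 0.003], [0, 0, 12, 0], [0, 0, 12, 0], [0, 0, 12, 0], [0, 0, 12, 0], [0, 0, 10, 0], [0, 0, 0, 0]]
  claw: -0.2

```text
t: 3.45
eef_pos: [0.379, -0.2484, 0.09]
ee_rot: [3.141, -0.003, 3.011]
force: [-1.6, -0.2, 0.5]
width: 0.0528
gripper_force: 0.0
```

Request:
servo_tool:
  series:
    - [[0, 0, 0, 0], [0, 0, 0, 0], [0, 0, 0, 0], [0, 0, 0, 0], [0, 0, 0, 0], [0, 0, 0, 0], [0, 0, 0, 0], [0, 0, 0, 0], [0, 0, 0, 0], [0, 0, 0, 0]]
  claw: 1
  grip_force: 30

```text
t: 4.28
eef_pos: [0.3802, -0.2488, 0.0917]
ee_rot: [-3.141, 0.0, 3.011]
force: [-0.7, -0.8, 1.8]
width: 0.0079
gripper_force: 30.0
```

```bash
python3 - <<'E'
from h import *
s,p,R=state();print(s['t'],p,s['ee_rot'],s['force'],s['moment'],s['width'],s['gripper_force'])
im=eyes.grab_frame('wrist');cv2.imwrite('pics/w3.png',cv2.resize(im[60:260,240:440,::-1],(600,600),interpolation=cv2.INTER_CUBIC))
E
```

```text
4.2833 [ 0.38024087 -0.2488406   0.09170333] [-3.14149960e+00  1.70980382e-04  3.01145513e+00] [-0.73682719 -0.83443725  1.75257563] [-0.01817015  0.16517901  0.02480449] 0.007925505313077 29.98891443014145
```

View pics/w3.png

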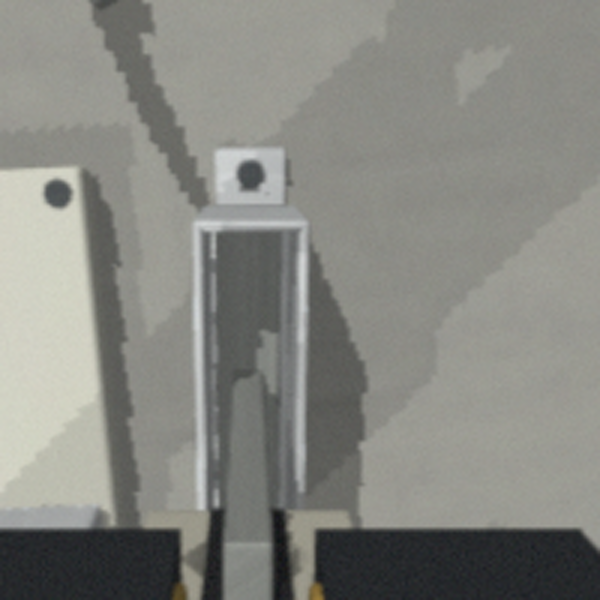

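Request:
servo_tool:
  series:
    - [[0, 0, 0, 0], [0, 0, 0, 0], [0, 0, -6, 0], [0, 0, -8, 0], [0, 0, -12, 0], [0, 0, -12, 0], [0, 0, -12, 0], [0, 0, -12, 0], [0, 0, -10, 0], [0, 0, 0, 0]]
  grip_force: 50

```text
t: 5.17
eef_pos: [0.3812, -0.2491, 0.1658]
ee_rot: [-3.141, 0.003, 3.012]
force: [-0.4, -0.1, -2.5]
width: 0.0076
gripper_force: 50.0
```

```bash
python3 - <<'E'
from h import *
s,p,R=state();print(s['t'],p,s['ee_rot'],s['force'],s['width'])
rows([.3564,-.311,.162],np.pi-.0875,8)
E
```

```text
5.1667 [ 0.38119177 -0.24906885  0.16584696] [-3.14115378  0.00340655  3.01167489] [-0.38229393 -0.10418051 -2.46808422] 0.007634856469174314
row x8 [ 2.2 -8.   0.5] -0.0053
```

Request:
servo_tool:
  series:
    - [[2.2, -8, 0, -0.0053], [2.2, -8, 0, -0.0053], [2.2, -8, 0, -0.0053], [2.2, -8, 0, -0.0053], [2.2, -8, 0, -0.0053], [2.2, -8, 0, -0.0053], [2.2, -8, 0, -0.0053], [2.2, -8, 0, -0.0053], [0, 0, 0, 0], [0, 0, 0, 0]]

```text
t: 6.0
eef_pos: [0.3552, -0.3109, 0.1634]
ee_rot: [3.141, -0.0, 3.053]
force: [0.2, 0.1, -3.5]
width: 0.0081
gripper_force: 50.0
```

```bash
python3 - <<'E'
from h import *
s,p,R=state();print(s['t'],p,s['ee_rot'],s['force'],s['moment'],s['width'])
k=eyes.calibration('wrist');np.save('k4.npy',k,allow_pickle=True);im=eyes.grab_frame('wrist');cv2.imwrite('pics/w4f.png',im[...,::-1])
sc=eyes.grab_frame('scene');cv2.imwrite('pics/s4f.png',sc[...,::-1])
o=np.zeros((560,800,3),np.uint8)
o[:,:400]=cv2.resize(im[40:250,250:400,::-1],(400,560),interpolation=cv2.INTER_CUBIC)
o[:,400:]=cv2.resize(sc[195:335,280:380,::-1],(400,560),interpolation=cv2.INTER_CUBIC);cv2.imwrite('pics/w4.png',o)
E
```

```text
6.0 [ 0.35523137 -0.31094257  0.16341384] [ 3.14149931e+00 -3.03278525e-04  3.05261054e+00] [ 0.23332782  0.14697852 -3.4745381 ] [ 0.00306689 -0.09021321 -0.00814753] 0.008108946338862801
```

View pics/w4.png

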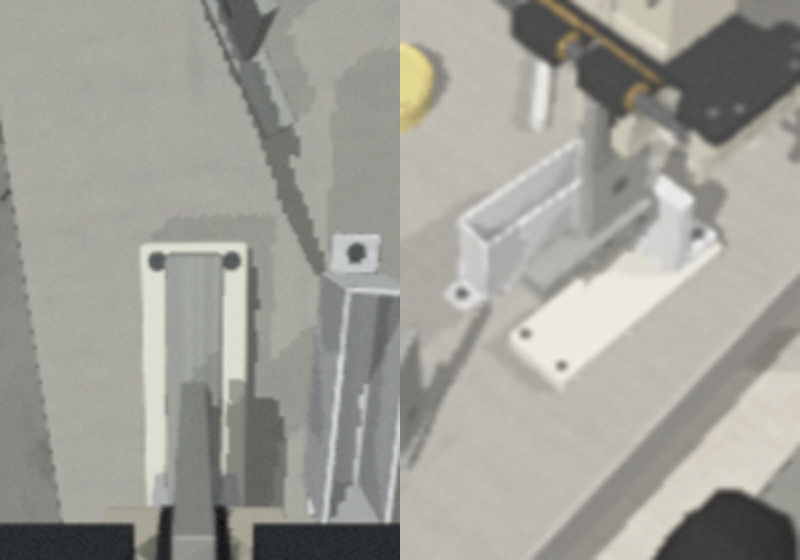

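The left crop (wrist) shows the foot at (193,255), roughly centred over the plate whose end runs (141,244)-(247,242). The right crop (scene) shows the square hanging clear of both the holder and the stop. Next I'll measure the foot's lateral offset and yaw relative to the plate.

```bash
python3 - <<'E'
from h import *
from scipy.optimize import least_squares as ls
k=np.load('k4.npy',allow_pickle=True).item()
u=lambda a:np.array(a)/(400/150)+[250-.3,40-.3]
for zp in (.015,.011):
  L=hit(k,u([(141,248),(148,505)]),zp);Rr=hit(k,u([(247,248),(250,380)]),zp)
  print('plate L yaw',np.arctan2(*(L[1]-L[0])[1::-1]).round(4),'R yaw',np.arctan2(*(Rr[1]-Rr[0])[1::-1]).round(4),'width',(L[0]-Rr[0]).round(4),'mid',((L[0]+Rr[0])/2).round(4))
F=hit(k,u([(166,254),(221,252),(168,505)]),.0925);print('foot toe top',F.round(4),'yaw L',np.arctan2(*(F[2]-F[0])[1::-1]).round(4))
g=np.array([.35523,-.31094]);t=Ro.from_euler('z',3.0526-np.pi).as_matrix()[:2,:2]@[-.059,0]+g
print('toe predicted from grip',t,'seen mid',(F[0]+F[1])[:2]/2)
# auto-edges: plate left/right boundary per row by gradient
im=cv2.cvtColor(cv2.imread('pics/w4f.png'),cv2.COLOR_BGR2GRAY).astype(float)
for r in range(136,226,12): 
    g=np.diff(cv2.GaussianBlur(im,(1,5),0)[r,295:350]);i=np.argsort(-abs(g))[:6];print(r,sorted((int(295+j),int(g[j])) for j in i))
E
```

```text
plate L yaw -0.0837 R yaw -0.0465 width [-0.0039 -0.0424  0.    ] mid [ 0.2999 -0.3063  0.015 ]
plate L yaw -0.0837 R yaw -0.0465 width [-0.0039 -0.043   0.    ] mid [ 0.3002 -0.3063  0.011 ]
foot toe top [[ 0.2949 -0.3144  0.0925]
 [ 0.2958 -0.2979  0.0925]
 [ 0.3766 -0.3221  0.0925]] yaw L -0.0935
toe predicted from grip [ 0.29646348 -0.30569636] seen mid [ 0.29535118 -0.30614386]
136 [(304, -27), (305, -61), (338, 30), (339, 52), (341, -33), (342, -50)]
148 [(302, 23), (311, -36), (333, 42), (341, -47), (342, -52), (346, 26)]
160 [(303, 28), (311, -37), (333, 43), (341, -47), (342, -52), (345, 27)]
172 [(303, 24), (311, -31), (332, 35), (333, 37), (341, -50), (342, -43)]
184 [(303, 24), (311, -36), (332, 37), (333, 39), (335, -37), (341, -26)]
196 [(303, 19), (304, 28), (311, -34), (331, 17), (332, 45), (334, -34)]
208 [(303, 24), (304, 29), (311, -28), (332, 48), (333, 25), (335, -35)]
220 [(303, 15), (304, 26), (307, -25), (315, -17), (328, -15), (341, -19)]
```

Request:
servo_tool:
  series:
    - [[0, 0, 8, 0], [0, 0, 8, 0], [0, 0, 8, 0], [0, 0, 8, 0], [0, 0, 8, 0], [0, 0, 8, 0], [0, 0, 6, 0], [0, 0, 3, 0], [0, 0, 0, 0], [0, 0, 0, 0]]

```text
t: 6.93
eef_pos: [0.3556, -0.3105, 0.1065]
ee_rot: [-3.142, -0.0, 3.054]
force: [1.1, -0.8, -3.4]
width: 0.0075
gripper_force: 50.0
```

Request:
servo_tool:
  series:
    - [[0, 0, 1, 0], [0, 0, 1, 0], [0, 0, 1, 0], [0, 0, 0, 0], [0, 0, 0, 0], [0, 0, 0, 0], [0, 0, 0, 0], [0, 0, 0, 0], [0, 0, 0, 0], [0, 0, 0, 0]]

```text
t: 7.77
eef_pos: [0.3556, -0.3104, 0.1036]
ee_rot: [-3.142, 0.0, 3.054]
force: [-0.1, 0.4, -3.2]
width: 0.0079
gripper_force: 50.0
```

Request:
servo_tool:
  series:
    - [[0, 0, 0.5, 0], [0, 0, 0.5, 0], [0, 0, 0.5, 0], [0, 0, 0.5, 0], [0, 0, 0.5, 0], [0, 0, 0, 0], [0, 0, 0, 0], [0, 0, 0, 0], [0, 0, 0, 0], [0, 0, 0, 0]]

```text
t: 8.6
eef_pos: [0.3556, -0.3105, 0.1017]
ee_rot: [-3.141, 0.0, 3.054]
force: [-1.8, 2.7, 5.4]
width: 0.0082
gripper_force: 50.0
```

Request:
servo_tool:
  series:
    - [[-2, 0, 0, 0], [-2, 0, 0, 0], [-2, 0, 0, 0], [-2, 0, 0, 0], [-2, 0, 0, 0], [-1, 0, 0, 0], [-0.5, 0, 0, 0], [0, 0, 0, 0], [0, 0, 0, 0], [0, 0, 0, 0]]

```text
t: 9.43
eef_pos: [0.365, -0.3114, 0.1024]
ee_rot: [-3.141, -0.004, 3.054]
force: [-9.5, 2.8, 19.5]
width: 0.0077
gripper_force: 50.0
```

Request:
servo_tool:
  series:
    - [[-0.5, 0, 0, 0], [-0.5, 0, 0, 0], [-0.5, 0, 0, 0], [-0.5, 0, 0, 0], [0, 0, 0, 0], [0, 0, 0, 0], [0, 0, 0, 0], [0, 0, 0, 0], [0, 0, 0, 0], [0, 0, 0, 0]]

```text
t: 10.27
eef_pos: [0.367, -0.3116, 0.1024]
ee_rot: [-3.141, -0.003, 3.054]
force: [-9.2, 3.7, 20.3]
width: 0.0076
gripper_force: 50.0
```

Request:
servo_tool:
  series:
    - [[-0.5, 0, -0.4, 0], [-0.5, 0, 0, 0], [-0.5, 0, 0, 0], [-0.5, 0, 0, 0], [0, 0, 0, 0], [0, 0, 0, 0], [0, 0, 0, 0], [0, 0, 0, 0], [0, 0, 0, 0], [0, 0, 0, 0]]

```text
t: 11.1
eef_pos: [0.3688, -0.3117, 0.1026]
ee_rot: [-3.141, -0.004, 3.054]
force: [-9.3, 3.1, 17.4]
width: 0.0076
gripper_force: 50.0
```

```bash
python3 - <<'E'
from h import *
s,p,R=state();print(s['t'],p,s['ee_rot'],s['force'],s['moment'],s['width'])
sc=eyes.grab_frame('scene');im=eyes.grab_frame('wrist')
o=np.zeros((560,800,3),np.uint8)
o[:,:400]=cv2.resize(im[80:250,260:382,::-1],(400,560),interpolation=cv2.INTER_CUBIC)
o[:,400:]=cv2.resize(sc[215:299,310:370,::-1],(400,560),interpolation=cv2.INTER_CUBIC);cv2.imwrite('pics/w5.png',o)
E
```

```text
11.1 [ 0.36882217 -0.31173684  0.1025548 ] [-3.14137706 -0.00380378  3.05422076] [-9.28996047  3.0858316  17.35958647] [1.56388057 4.01672813 0.01343235] 0.007620729348772855
```

View pics/w5.png

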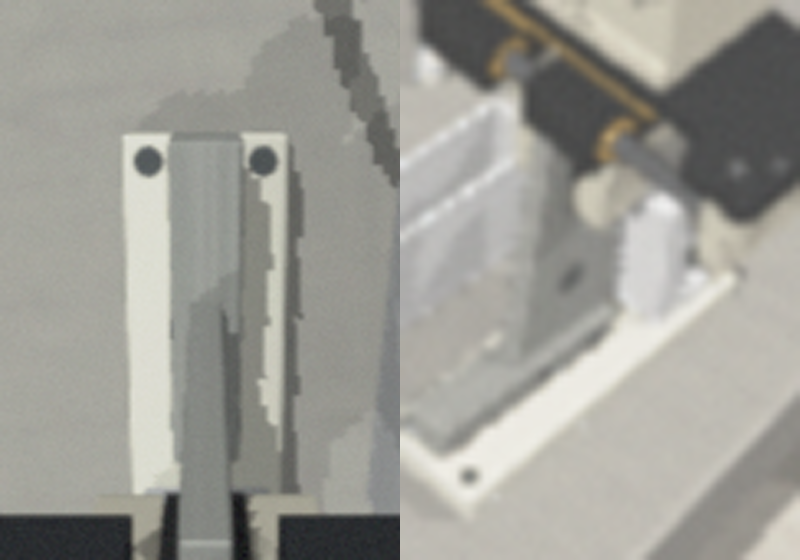

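The wrist crop has the toe edge at (171..241, 137), level with the plate's end at (123..287, 134). I expected it about 12 mm ahead, so the foot may have swung back in the grip. Checking numerically.

```bash
python3 - <<'E'
from h import *
k=eyes.calibration('wrist');s,p,R=state();print(p)
u=lambda a:np.array(a)/(400/122)+[260-.35,80-.35]
print('plate end',hit(k,u([(123,134),(287,134)]),.015).round(4))
for z in (.031,.036,.041): print('toe top edge z',z,hit(k,u([(171,141),(241,141)]),z).round(4)[:,:2].tolist())
c=np.array([.3962,-.3145]);J=Ro.from_euler('z',-.0875).as_matrix()
def sq(th,heelx,hz,P):  # pitch in the jig frame
    P=np.array(P)/1000; P=Ro.from_euler('y',th).apply(P)+[heelx,0,hz]
    return P@J.T+np.r_[c,.015]
cr=lambda px:((px-[260-.35,80-.35])*400/122).round(0).tolist()
print('proj seated plate end',cr(proj('w',sq(0,0,0,[[-98,-22,0],[-98,22,0]]),k)))
# grip point (-26,105) fixed at TCP
g=(np.r_[p[:2],p[2]+.019]-np.r_[c,.015])@J; print('grip in jig',g.round(4))
for th in (0,.05,.1,.15):
    o=g-Ro.from_euler('y',th).apply([-.026,0,.1057])
    print(th,'heel',o.round(4),'toe bottom/top, blade-foot junction',cr(proj('w',sq(th,o[0],o[2],[[-85,-9,0],[-85,9,0],[-85,-9,16],[-85,9,16],[-46,0,16],[-46,0,125]]),k)))
E
```

```text
[ 0.36884093 -0.31174998  0.10255112]
plate end [[ 0.2965 -0.3273  0.015 ]
 [ 0.3003 -0.2851  0.015 ]]
toe top edge z 0.031 [[0.2988, -0.3145], [0.3003, -0.2976]]
toe top edge z 0.036 [[0.2986, -0.3143], [0.3001, -0.2978]]
toe top edge z 0.041 [[0.2984, -0.3141], [0.2998, -0.2979]]
proj seated plate end [[121.0, 135.0], [291.0, 135.0]]
grip in jig [-0.0275  0.0003  0.1066]
0 heel [-0.0015  0.0003  0.0009] toe bottom/top, blade-foot junction [[172.0, 180.0], [241.0, 180.0], [169.0, 186.0], [243.0, 186.0], [206.0, 340.0], [207.0, 529.0]]
0.05 heel [-0.0068  0.0003 -0.0003] toe bottom/top, blade-foot junction [[171.0, 161.0], [241.0, 161.0], [169.0, 168.0], [244.0, 168.0], [206.0, 324.0], [207.0, 538.0]]
0.1 heel [-0.0122  0.0003 -0.0012] toe bottom/top, blade-foot junction [[170.0, 141.0], [242.0, 141.0], [168.0, 151.0], [244.0, 151.0], [206.0, 308.0], [207.0, 548.0]]
0.15 heel [-0.0176  0.0003 -0.0018] toe bottom/top, blade-foot junction [[170.0, 121.0], [243.0, 121.0], [167.0, 133.0], [245.0, 133.0], [206.0, 293.0], [207.0, 558.0]]
```

The square has pitched about 0.11 rad in the grip, because foot drag while sliding forward swung the foot back. Dragging it backward under pressure should rotate the foot flat again.

Request:
servo_tool:
  series:
    - [[1, 0, 0.2, 0], [1.5, 0, 0.2, 0], [1.5, 0, 0.2, 0], [1.5, 0, 0.2, 0], [1.5, 0, 0.2, 0], [1.5, 0, 0.2, 0], [1.5, 0, 0.2, 0], [1.5, 0, 0.2, 0], [1, 0, 0, 0], [0, 0, 0, 0]]
  grip_force: 30

```text
t: 12.03
eef_pos: [0.361, -0.3112, 0.1014]
ee_rot: [-3.14, 0.005, 3.055]
force: [2.1, 2.8, 5.5]
width: 0.0076
gripper_force: 30.0
```

```bash
cat > pitch.py <<'E'
from h import *
import sys
s,p,R=state();print(round(s['t'],2),p.round(4),np.round(s['ee_rot'],3),'F',np.round(s['force'],1),'M',np.round(s['moment'],2),s['width'])
k=eyes.calibration('wrist');im=eyes.grab_frame('wrist')
c=np.array([.3962,-.3145]);J=Ro.from_euler('z',-.0875).as_matrix()
g=(np.r_[p[:2],p[2]+.019]-np.r_[c,.015])@J; print('grip in jig',g.round(4))
P=np.array([[-85,-9,16],[-85,9,16],[-85,-9,0],[-85,9,0]])/1000
for th in np.arange(-.06,.13,.03):
    Q=Ro.from_euler('y',th);o=g-Q.apply([-.026,0,.1057])
    px=proj('w',(Q.apply(P)+o)@J.T+np.r_[c,.015],k);print(round(th,2),'heel',o.round(4),'toe top row',px[:2,1].mean().round(1),'bottom row',px[2:,1].mean().round(1))
ends=proj('w',(np.array([[-.098,0,0]]))@J.T+np.r_[c,.015],k)[0].round(1);print('plate end px',ends)
gimg=cv2.cvtColor(im,cv2.COLOR_RGB2GRAY).astype(float)
col=gimg[:,316:330].mean(1);print('foot col profile',{r:int(col[r]) for r in range(int(ends[1])-14,int(ends[1])+26)})
E
python3 pitch.py
```

```text
12.03 [ 0.361  -0.3112  0.1014] [-3.14   0.005  3.055] F [2.1 2.8 5.5] M [ 1.34 -1.2   0.11] 0.007627742768080463
grip in jig [-0.0354  0.0002  0.1054]
-0.06 heel [-0.0031  0.0002  0.0014] toe top row 141.9 bottom row 140.9
-0.03 heel [-0.0062  0.0002  0.0005] toe top row 138.7 bottom row 137.3
0.0 heel [-0.0094  0.0002 -0.0003] toe top row 135.5 bottom row 133.7
0.03 heel [-0.0126  0.0002 -0.0011] toe top row 132.3 bottom row 130.1
0.06 heel [-0.0158  0.0002 -0.0017] toe top row 129.1 bottom row 126.5
0.09 heel [-0.019   0.0002 -0.0022] toe top row 125.9 bottom row 122.9
0.12 heel [-0.0222  0.0002 -0.0027] toe top row 122.7 bottom row 119.3
plate end px [322.8 129.4]
foot col profile {115: 159, 116: 156, 117: 149, 118: 148, 119: 147, 120: 148, 121: 148, 122: 148, 123: 147, 124: 147, 125: 147, 126: 146, 127: 141, 128: 131, 129: 133, 130: 158, 131: 160, 132: 159, 133: 159, 134: 158, 135: 159, 136: 158, 137: 158, 138: 157, 139: 158, 140: 158, 141: 157, 142: 157, 143: 157, 144: 157, 145: 158, 146: 157, 147: 158, 148: 157, 149: 157, 150: 157, 151: 157, 152: 157, 153: 157, 154: 158}
```

Request:
servo_tool:
  series:
    - [[1, 0, 0.3, 0], [1.2, 0, 0.3, 0], [1.2, 0, 0.3, 0], [1.2, 0, 0.3, 0], [1.2, 0, 0.3, 0], [1.2, 0, 0, 0], [1.2, 0, 0, 0], [0, 0, 0, 0], [0, 0, 0, 0], [0, 0, 0, 0]]

```text
t: 12.92
eef_pos: [0.3536, -0.3113, 0.1004]
ee_rot: [-3.139, 0.006, 3.055]
force: [3.7, -0.4, 7.2]
width: 0.008
gripper_force: 30.0
```

```bash
python3 pitch.py
```

```text
12.92 [ 0.3536 -0.3113  0.1004] [-3.139  0.006  3.055] F [ 3.7 -0.4  7.2] M [-0.12 -1.22 -0.01] 0.008001038927794754
grip in jig [-0.0427 -0.0006  0.1044]
-0.06 heel [-0.0104 -0.0006  0.0005] toe top row 141.8 bottom row 140.8
-0.03 heel [-0.0136 -0.0006 -0.0004] toe top row 138.6 bottom row 137.2
0.0 heel [-0.0167 -0.0006 -0.0013] toe top row 135.4 bottom row 133.6
0.03 heel [-0.0199 -0.0006 -0.002 ] toe top row 132.2 bottom row 130.0
0.06 heel [-0.0231 -0.0006 -0.0026] toe top row 129.0 bottom row 126.4
0.09 heel [-0.0263 -0.0006 -0.0032] toe top row 125.8 bottom row 122.8
0.12 heel [-0.0296 -0.0006 -0.0036] toe top row 122.6 bottom row 119.1
plate end px [323.9 138.2]
foot col profile {124: 155, 125: 150, 126: 148, 127: 148, 128: 148, 129: 148, 130: 148, 131: 146, 132: 136, 133: 132, 134: 153, 135: 161, 136: 161, 137: 162, 138: 162, 139: 161, 140: 161, 141: 161, 142: 161, 143: 161, 144: 161, 145: 161, 146: 161, 147: 161, 148: 161, 149: 161, 150: 161, 151: 160, 152: 160, 153: 160, 154: 160, 155: 160, 156: 160, 157: 160, 158: 160, 159: 160, 160: 160, 161: 160, 162: 160, 163: 159}
```

Request:
servo_tool:
  series:
    - [[1, 0, 0.4, 0], [1, 0, 0.4, 0], [1, 0, 0, 0], [0, 0, 0, 0], [0, 0, -1.5, 0], [0, 0, -1.5, 0], [0, 0, -1, 0], [0, 0, 0, 0], [0, 0, 0, 0], [0, 0, 0, 0]]

```text
t: 13.8
eef_pos: [0.3469, -0.3095, 0.1012]
ee_rot: [3.141, -0.001, 3.054]
force: [-0.1, 0.0, -3.7]
width: 0.0079
gripper_force: 30.0
```

```bash
python3 pitch.py
```

```text
13.8 [ 0.3469 -0.3095  0.1012] [ 3.141e+00 -1.000e-03  3.054e+00] F [-0.1  0.  -3.7] M [-0.02 -0.05  0.  ] 0.00794353066325214
grip in jig [-0.0495  0.0006  0.1052]
-0.06 heel [-0.0173  0.0006  0.0012] toe top row 142.5 bottom row 141.6
-0.03 heel [-0.0204  0.0006  0.0003] toe top row 139.3 bottom row 138.0
0.0 heel [-0.0235  0.0006 -0.0005] toe top row 136.1 bottom row 134.4
0.03 heel [-0.0267  0.0006 -0.0013] toe top row 132.9 bottom row 130.8
0.06 heel [-0.0299  0.0006 -0.0019] toe top row 129.6 bottom row 127.2
0.09 heel [-0.0331  0.0006 -0.0024] toe top row 126.4 bottom row 123.6
0.12 heel [-0.0364  0.0006 -0.0029] toe top row 123.3 bottom row 119.9
plate end px [322.1 146.8]
foot col profile {132: 139, 133: 132, 134: 156, 135: 161, 136: 161, 137: 162, 138: 162, 139: 162, 140: 161, 141: 161, 142: 161, 143: 161, 144: 161, 145: 161, 146: 161, 147: 161, 148: 160, 149: 161, 150: 161, 151: 160, 152: 160, 153: 160, 154: 160, 155: 160, 156: 160, 157: 160, 158: 160, 159: 160, 160: 160, 161: 160, 162: 159, 163: 160, 164: 159, 165: 159, 166: 159, 167: 160, 168: 159, 169: 159, 170: 160, 171: 159}
```

Request:
servo_tool:
  series:
    - [[0, -0.4, -1, 0], [-3, 0, 0, 0], [-3, 0, 0, 0], [-3, 0, 0, 0], [-3, 0, 0, 0], [-3, 0, 0, 0], [-3, 0, 0, 0], [-2, 0, 0, 0], [0, 0, 0, 0], [0, 0, 0, 0]]
  grip_force: 60

```text
t: 14.68
eef_pos: [0.3673, -0.3118, 0.1025]
ee_rot: [3.141, -0.0, 3.054]
force: [0.3, -0.0, -3.3]
width: 0.0076
gripper_force: 60.0
```

Request:
servo_tool:
  series:
    - [[-0.5, 0, 0, 0], [-0.5, 0, 0, 0], [-0.5, 0, 0, 0], [-0.5, 0, 0, 0], [0, 0, 0, 0], [0, 0, 0, 0], [0, 0, 0, 0], [0, 0, 0, 0], [0, 0, 0, 0], [0, 0, 0, 0]]

```text
t: 15.52
eef_pos: [0.3693, -0.312, 0.1026]
ee_rot: [-3.142, 0.0, 3.054]
force: [0.7, -0.3, -2.7]
width: 0.008
gripper_force: 60.0
```

Request:
servo_tool:
  series:
    - [[-0.5, 0, 0, 0], [-0.5, 0, 0, 0], [-0.3, 0, 0, 0], [0, 0, 0, 0], [0, 0, 0, 0], [0, 0, 0, 0], [0, 0, 0, 0], [0, 0, 0, 0], [0, 0, 0, 0], [0, 0, 0, 0]]

```text
t: 16.35
eef_pos: [0.3705, -0.3121, 0.1025]
ee_rot: [-3.142, -0.0, 3.054]
force: [0.0, -0.2, -2.5]
width: 0.0075
gripper_force: 60.0
```

Request:
servo_tool:
  series:
    - [[-0.4, 0, 0, 0], [-0.4, 0, 0, 0], [-0.4, 0, 0, 0], [0, 0, 0, 0], [0, 0, 0, 0], [0, 0, 0, 0], [0, 0, 0, 0], [0, 0, 0, 0], [0, 0, 0, 0], [0, 0, 0, 0]]

```text
t: 17.18
eef_pos: [0.3714, -0.3122, 0.1025]
ee_rot: [3.141, -0.001, 3.054]
force: [-2.4, 0.2, -2.2]
width: 0.0078
gripper_force: 60.0
```

```bash
python3 pitch.py | head -12
```

```text
17.18 [ 0.3714 -0.3122  0.1025] [ 3.141e+00 -1.000e-03  3.054e+00] F [-2.4  0.2 -2.2] M [-0.04  0.89 -0.04] 0.007789858634831794
grip in jig [-2.490e-02  1.000e-04  1.065e-01]
-0.06 heel [0.0074 0.0001 0.0025] toe top row 142.4 bottom row 141.5
-0.03 heel [0.0043 0.0001 0.0016] toe top row 139.2 bottom row 137.9
0.0 heel [0.0011 0.0001 0.0008] toe top row 136.0 bottom row 134.3
0.03 heel [-0.002   0.0001  0.    ] toe top row 132.7 bottom row 130.7
0.06 heel [-0.0052  0.0001 -0.0006] toe top row 129.5 bottom row 127.1
0.09 heel [-0.0085  0.0001 -0.0011] toe top row 126.3 bottom row 123.4
0.12 heel [-0.0117  0.0001 -0.0016] toe top row 123.1 bottom row 119.8
plate end px [322.7 117.1]
foot col profile {103: 158, 104: 155, 105: 150, 106: 148, 107: 147, 108: 147, 109: 146, 110: 146, 111: 145, 112: 145, 113: 145, 114: 146, 115: 148, 116: 163, 117: 210, 118: 217, 119: 215, 120: 210, 121: 210, 122: 210, 123: 210, 124: 208, 125: 206, 126: 203, 127: 202, 128: 203, 129: 203, 130: 201, 131: 196, 132: 157, 133: 135, 134: 155, 135: 159, 136: 160, 137: 159, 138: 160, 139: 160, 140: 159, 141: 159, 142: 159}
```

Light stop contact at the expected place. Pressing down next.

Request:
servo_tool:
  series:
    - [[0, 0, 0.5, 0], [0, 0, 0.5, 0], [0, 0, 0.5, 0], [0, 0, 0.5, 0], [0, 0, 0.4, 0], [0, 0, 0, 0], [0, 0, 0, 0], [0, 0, 0, 0], [0, 0, 0, 0], [0, 0, 0, 0]]

```text
t: 18.07
eef_pos: [0.3715, -0.3122, 0.1006]
ee_rot: [-3.141, -0.0, 3.054]
force: [-5.1, 1.1, 5.1]
width: 0.0075
gripper_force: 60.0
```

Request:
servo_tool:
  series:
    - [[0, 0, 0.4, 0], [0, 0, 0.4, 0], [0, 0, 0.4, 0], [0, 0, 0, 0], [0, 0, 0, 0], [0, 0, 0, 0], [0, 0, 0, 0], [0, 0, 0, 0], [0, 0, 0, 0], [0, 0, 0, 0]]

```text
t: 18.9
eef_pos: [0.3715, -0.3124, 0.1006]
ee_rot: [-3.141, 0.0, 3.054]
force: [-9.3, 5.5, 18.3]
width: 0.0077
gripper_force: 60.0
```

```bash
python3 pitch.py | sed -n '1,2p;5,6p;11p'
```

```text
18.9 [ 0.3715 -0.3124  0.1006] [-3.141  0.     3.054] F [-9.3  5.5 18.3] M [2.31 3.3  0.11] 0.007732397362578396
grip in jig [-0.0247 -0.      0.1046]
0.0 heel [ 0.0013 -0.     -0.0011] toe top row 136.0 bottom row 134.3
0.03 heel [-0.0019 -0.     -0.0019] toe top row 132.8 bottom row 130.7
foot col profile {103: 159, 104: 155, 105: 148, 106: 147, 107: 146, 108: 146, 109: 146, 110: 146, 111: 146, 112: 146, 113: 146, 114: 146, 115: 148, 116: 169, 117: 212, 118: 217, 119: 216, 120: 210, 121: 211, 122: 211, 123: 211, 124: 209, 125: 207, 126: 204, 127: 204, 128: 204, 129: 203, 130: 201, 131: 195, 132: 145, 133: 132, 134: 156, 135: 160, 136: 160, 137: 159, 138: 159, 139: 159, 140: 158, 141: 158, 142: 159}
```

Request:
servo_tool:
  series:
    - [[0, 0, 0.4, 0], [0, 0, 0.4, 0], [-0.3, 0, 0, 0], [-0.3, 0, 0, 0], [0, 0, 0, 0], [0, 0, 0, 0], [0, 0, 0, 0], [0, 0, 0, 0], [0, 0, 0, 0], [0, 0, 0, 0]]

```text
t: 19.78
eef_pos: [0.3716, -0.3124, 0.1005]
ee_rot: [-3.141, -0.001, 3.055]
force: [-12.4, 7.5, 28.4]
width: 0.0075
gripper_force: 60.0
```

```bash
python3 pitch.py | sed -n '1,2p;5,6p;11p'; python3 - <<'E'
from h import *
sc=eyes.grab_frame('scene');im=eyes.grab_frame('wrist')
o=np.zeros((560,800,3),np.uint8)
o[:,:400]=cv2.resize(im[80:250,260:382,::-1],(400,560),interpolation=cv2.INTER_CUBIC)
o[:,400:]=cv2.resize(sc[215:299,310:370,::-1],(400,560),interpolation=cv2.INTER_CUBIC);cv2.imwrite('pics/w6.png',o)
# expected seated outline in scene
c=np.array([.3962,-.3145]);J=Ro.from_euler('z',-.0875).as_matrix()
for th in (0,.02,.04):
    Q=Ro.from_euler('y',th);P=Q.apply(np.array([[0,-9,0],[-85,-9,0],[-85,-9,16],[-46,-4,16]])/1000)+[-.105*th,0,0.026*0]
    print(th,((proj('scene',P@J.T+np.r_[c,.015])-[310,215])*6.667+[400,0]).round(0).tolist())
E
```

```text
19.78 [ 0.3716 -0.3124  0.1005] [-3.141e+00 -1.000e-03  3.055e+00] F [-12.4   7.5  28.4] M [3.42 4.67 0.12] 0.007506603223809017
grip in jig [-2.470e-02 -1.000e-04  1.045e-01]
0.0 heel [ 0.0013 -0.0001 -0.0012] toe top row 136.0 bottom row 134.3
0.03 heel [-0.0019 -0.0001 -0.0019] toe top row 132.8 bottom row 130.7
foot col profile {103: 156, 104: 152, 105: 147, 106: 146, 107: 146, 108: 146, 109: 146, 110: 146, 111: 145, 112: 146, 113: 145, 114: 146, 115: 148, 116: 169, 117: 213, 118: 218, 119: 215, 120: 210, 121: 211, 122: 212, 123: 212, 124: 210, 125: 206, 126: 204, 127: 203, 128: 203, 129: 203, 130: 202, 131: 195, 132: 146, 133: 132, 134: 156, 135: 160, 136: 160, 137: 160, 138: 158, 139: 159, 140: 159, 141: 159, 142: 159}
0 [[639.0, 308.0], [470.0, 447.0], [470.0, 421.0], [541.0, 346.0]]
0.02 [[635.0, 311.0], [466.0, 448.0], [467.0, 421.0], [537.0, 348.0]]
0.04 [[631.0, 314.0], [461.0, 449.0], [463.0, 421.0], [534.0, 349.0]]
```

View pics/w6.png

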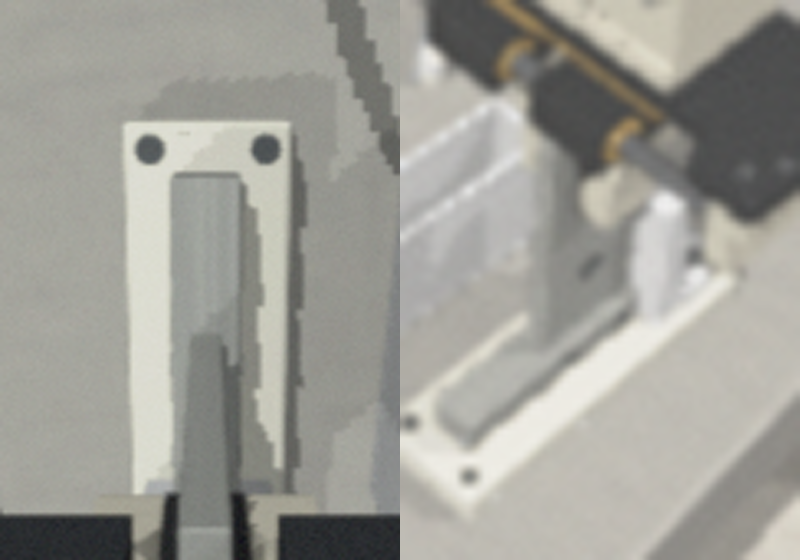

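Seated in view: the toe gap to the plate end is about 13 mm as it should be, and the foot is centred to within about 0.5 mm. To remove any remaining pitch I'll relax the grip briefly under load so the square settles flush, then regrip and press.

Request:
servo_tool:
  series:
    - [[0, 0, 0, 0], [0, 0, 0, 0], [0, 0, 0, 0], [0, 0, 0, 0], [0, 0, 0, 0], [0, 0, 0, 0], [0, 0, 0, 0], [0, 0, 0, 0], [0, 0, 0, 0], [0, 0, 0, 0]]
  grip_force: 18

```text
t: 20.77
eef_pos: [0.3718, -0.3125, 0.1003]
ee_rot: [-3.141, -0.0, 3.055]
force: [-11.3, 7.6, 25.4]
width: 0.0079
gripper_force: 18.0
```

```bash
python3 pitch.py | sed -n '1,2p;5,6p;11p'
```

```text
20.77 [ 0.3718 -0.3125  0.1003] [-3.141 -0.     3.055] F [-11.3   7.6  25.4] M [2.83 4.15 0.02] 0.007906659081468672
grip in jig [-0.0245 -0.0002  0.1043]
0.0 heel [ 0.0015 -0.0002 -0.0014] toe top row 135.9 bottom row 134.2
0.03 heel [-0.0016 -0.0002 -0.0021] toe top row 132.7 bottom row 130.6
foot col profile {102: 159, 103: 154, 104: 150, 105: 147, 106: 146, 107: 147, 108: 146, 109: 146, 110: 146, 111: 145, 112: 146, 113: 146, 114: 145, 115: 151, 116: 184, 117: 214, 118: 217, 119: 214, 120: 212, 121: 211, 122: 212, 123: 210, 124: 208, 125: 206, 126: 204, 127: 203, 128: 204, 129: 202, 130: 199, 131: 181, 132: 142, 133: 142, 134: 157, 135: 159, 136: 160, 137: 160, 138: 159, 139: 159, 140: 159, 141: 159}
```

Request:
servo_tool:
  series:
    - [[0, 0, 0, 0], [0, 0, 0, 0], [0, 0, 0, 0], [0, 0, 0, 0], [0, 0, 0.2, 0], [-0.1, 0, 0.1, 0], [0, 0, 0, 0], [0, 0, 0, 0], [0, 0, 0, 0], [0, 0, 0, 0]]
  grip_force: 60

```text
t: 21.65
eef_pos: [0.3719, -0.3125, 0.1003]
ee_rot: [-3.141, -0.0, 3.055]
force: [-12.5, 8.2, 28.5]
width: 0.0081
gripper_force: 60.0
```

```bash
python3 - <<'E'
from h import *
from station import ticket
s,p,R=state();F=s['force'];print(s['t'],p,F,s['width'],s['gripper_force'])
if F[0]<-8 and 18<F[2]<45: print(ticket.job_done())
E
```

```text
21.65 [ 0.37186306 -0.31248209  0.10032048] [-12.49771965   8.15760898  28.46052414] 0.008103947701341319 60.02738177776337
the job is handed in; nothing more can be done
None
```

I handed the job in at 21.65 s with the square still gripped at 60 N in the jig's corner, pressing about 28 N on the plate and 12 N on the stop. It measured about 0.5 mm off the middle and flush to about 0.01 rad, after it pitched in the grip on the first slide and I set it right.

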